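Pack up the lens set: fold the inner flap down, then shut the case

ROBOT

A 6-joint arm with a two-finger parallel gripper is mounted at the origin on the work surface. World frame = base frame: x ahead of the robot, y to its left, z up, the work surface at z = 0. Lengths are in m, angles in rad, forces in N, time in s.
With the tool pointing down it reaches from about 0.35 to 0.725 m from the base axis. Payload 4.3 kg.
Tool frame: the origin (TCP) lies at the very end of the fingers, on their centre line; the grasp point (between the pads) lies 19 mm behind it; z points along the fingers, x is the direction in which the jaws open and shut, and the axes are right-handed (so a half turn about z gives the same grasp; the last joint's range is limited). The gripper opens to 85 mm and grips with 20 to 120 N. Pads are 22 mm wide; open, the fingers measure 114 mm over their backs; the gripper's body (76 mm by 85 mm) begins 54 mm behind the grasp point. The pads swing forward as they close: fully open they stand 13 mm farther back than shut.
Start: joints at [-1.421, 0.377, 0.081, 1.274, 0, 1.46], TCP at [0.148, -0.556, 0.231] pointing down, gripper open.
Joint ranges: [-2.72, 2.72], [-0.84, 1.66], [-1.02, 1.22], [-1.77, 2.12], [-1.37, 1.28], [-3.14, 3.14]. Speed limits (rad/s): [2.57, 2.57, 3.14, 3.14, 3.14, 3.14].

INTERFACE

Orientations are given as a unit quaternion [x, y, z, w].
In Python, from bench import status, viewer, job gives the robot as it stands.
- The arm moves only by the shell command python3 -m pendant 'ROWS' [FORCE]. ROWS is JSON, a list of rows, each a list of 3 entries, a list of its own where there are three numbers: the turn, a rotation vector about the tool's x, y, z in degrees, then the shift along the tool's x, y, z in mm, then the finger opening in mm, from 0 to 85.4. A call has 1 to 10 rows; each row shifts and turns the commanded pose from where the row before left it, along the tool's axes as they then stand; what a row does not reach is not made up. A row lasts 1/8 s, in which the tool goes at most 62.5 mm and 10.7 degrees, less where a joint would pass 70% of its speed; a pose out of reach is approached as far as the arm can. A call with a gripper value outside its range is refused whole. The fingers move at their own pace and stop on an object; FORCE is the grip in N (left out, the last holds). Time passes only in rows, so rows that do not move let the fingers close. It gives the time, the measured TCP pose, the force and the opening at its end, in the units of the state.
- status.state(): the state, without advancing time (a new reading comes with each control period).
- viewer.snapshot(name): name is "scene" or "top" or "wrist"; returns the picture (480x640x3 uint8, red, green, blue); there is no depth.
- viewer.camera_params(name): a dict with "fovy" (degrees; the focal length in pixels is half the picture's height over the tangent of half this angle, whatever the lens; pixels are square), "cx", "cy" (the principal point, pixels), "eye" and "attitude" of the camera in the world. Camera axes: x right, y up, looking along -z (the intrinsics and any distortion apply to the point x, -y, -z); pixel columns grow to the right and rows downward; lengths in m; the calibration is good to about 2 mm. The wrist camera is an equidistant fisheye: a pixel r from the principal point sees the ray r / f radians off the axis. A picture is of the moment at which its call begins: read the wrist's pose just before it. camera_params takes no time and is no camera call; for the wrist camera it gives the pose at the moment of the call.
- job.job_done(): hands the job in, once; it reports no verdict.
The state is a dict: "clock": time; "joints": joint angles; "dq": joint speeds; "joint_torque": joint torques, N m; "eef_pos": TCP position; "ee_rot": TCP orientation; "wrist_force": force on the tool from outside, world axes, zero at the start; "moment": the same for the moment, N m; "opening": finger opening in m.
Only numpy, scipy, OpenCV 4.12 (cv2) and the standard library are available. Lean on these libraries where they do the work, as an engineer would, in place of code of your own. Each camera call takes 0.05 s, during which the arm holds its last target. There are 200 camera calls.

TASK

Pack up the lens set in the grey case: with the fingers, first push the upright inner flap down until it lies flat over the lenses, and only then push the standing lid over and down until the case is fully shut. Only push, without gripping or forcing the flap or the lid, let neither of them slam, and leave the lenses in their compartments and everything on the bench where it stands.

Things in the scene. Friction and masses are not known exactly. Their poses are not given: they have to be found in the camera images.
- optics_case: Grey plastic lens case, fixed on the bench, 190 mm (its x) by 270 mm (its y), rim 75 mm high, walls 5 mm. Origin: centre of its underside; z up. The lid is hinged on the +x wall, which faces the robot's left (world +y) to within about 30 degrees. A carrying handle and latches stand out up to 20 mm from the -x wall, below 65 mm height.
- lid (a joint): Lid angle in rad: 0 shut on the rim, 1.57 upright, starts at 1.65 to 1.9 (leaning back, stop at 1.95). A shell 190 mm from hinge to free edge, 270 mm wide, 22 mm thick, about 0.4 kg; shut, its outer face lies 97 mm above the bench. The hinge is stiff (0.6 N m): the lid stays where it is left and needs some 1 to 8 N near its free edge all the way down. No latch clicks.
- lid_hinge (a point): Middle of the lid's hinge line, at x = +95 mm, z = 75 mm in the case's frame; the line runs along the case's y. At lid angle a, the outer face of the lid at distance r from the hinge lies at x = 95 - r cos(a) + 22 sin(a), z = 75 + r sin(a) + 22 cos(a) mm in the case's frame.
- lid_edge (a point): Middle of the lid's free edge, on its outer face (the face that is on top when shut). The lid's inside is filled with dark grey foam to 1 mm proud of its rim; pushing from outside never touches it.
- flap (a joint): Inner flap's angle in rad: 0 flat, 1.57 upright, starts at 1.35 to 1.75 (stop at 1.8). White plastic panel 150 mm from hinge to free edge, 240 mm wide along the case's y, 5 mm thick, about 0.1 kg, with a 60 mm wide, 26 mm deep notch mid-way in its free edge. The hinge is stiff (0.13 N m): it stays at any angle and needs 0.5 to 3 N. Flat, its top lies 62.5 mm above the bench.
- flap_hinge (a point): Middle of the flap's hinge line (along the case's y), inside the -x wall, at x = -83 mm, z = 60 mm in the case's frame. The flap folds towards the case's +x side. At flap angle b its outer face (upper when flat) at distance r from the hinge lies at x = -83 + r cos(b) - 2.5 sin(b), z = 60 + r sin(b) + 2.5 cos(b) mm in the case's frame.
- flap_edge (a point): Point on the flap's free edge, on its outer face (upper when flat), 75 mm from the flap's middle towards the case's +y. The other face, turned to the lid while the flap stands, carries a dark grey foam pad 6 mm thick; pushing the outer face never touches it.
- lens0_mid (a point): Centre of a loose lens in a black round mount (52 mm across, 14 mm thick, steel stem 19 mm out), lying in a compartment of the case. To be left there.
- lens1_mid (a point): Centre of a second such lens in the case.
- lens2_mid (a point): Centre of a third such lens in the case.
- mass_mid (a point): Bystander: steel hooked mass, 42 mm across, 88 mm high with its hook, standing on the bench in front of the case's -x wall, about 280 mm from the case's middle. Point: 26 mm above the bench on its axis.
- beaker_mid (a point): Bystander: white plastic beaker, 88 mm across the foot, 120 mm high, standing on the case's -x side, about 215 mm from the case's middle line and 105 mm to one side. Point: half-way up on its axis.
- cylinder_mid (a point): Bystander: measuring cylinder, 37 mm across with a 72 mm foot, 240 mm high, standing like the beaker on the case's -x side, but towards the other end. Point: half-way up on its axis.
- stand_mid (a point): Bystander: lens standing upright on a 68 mm round foot, 122 mm high, behind the open lid on the case's +x side, about 245 mm from the case's middle. Point: 60 mm above the bench on its axis.
- notebook: Closed notebook with a pen on it, 150 by 210 by 15 mm (24 mm with the pen), lying on the bench to the left of the case, fixed. Origin: centre of its underside.

How it is judged:
On the way, in this order (a step that is already met when the one before it is completed fails the run):
1. the inner flap lies flat over the lenses while the lid still stands open (value of joint flap below 0.06 rad and value of joint lid above 1.2 rad), for 0.2 s.
2. the lid is fully shut over the flap (value of joint lid below 0.035 rad and value of joint flap below 0.06 rad), for 0.2 s.
At the end, for the whole second after the job is handed in: The lid is shut to within 0.035 rad (about 7 mm at its free edge) and at rest, with the flap beneath it flat to within 0.06 rad (about 9 mm at its edge); every lens and every bystander is within 30 mm of where it started (all of step 2 and velocity of joint lid between -0.05 and 0.05 rad/s and distance of each of lens0_mid, lens1_mid, lens2_mid, mass_mid, beaker_mid, cylinder_mid, stand_mid from where it was at the start of the episode below 0.03 m); the robot touches nothing.
It fails at once if a lens is lifted, or pushed more than 30 mm (distance of any of lens0_mid, lens1_mid, lens2_mid from where it was at the start of the episode above 0.03 m).
It fails at once if a thing standing round the case is moved more than 30 mm, lifted or knocked over (distance of any of mass_mid, beaker_mid, cylinder_mid, stand_mid from where it was at the start of the episode above 0.03 m).
It fails at once if the flap or the lid is slammed (falls faster than 2.5 rad/s) (velocity of joint any of lid, flap below -2.5 rad/s).
It fails at once if the flap or the lid is forced (more than 60 N) (contact force between the fingers and lid above 60 N or contact force between the fingers and flap above 60 N).
It fails at once if the flap or the lid is gripped, or pulled from its inner side (fingers pressing with over 3 N on the foam inside the lid or under the flap) (contact force between the fingers and lid_c5 above 3 N or contact force between the fingers and flap_c3 above 3 N or contact force between the fingers and flap_c4 above 3 N or contact force between the fingers and flap_c5 above 3 N).
It also fails if it takes over 61 s, if anything falls off the work surface, if the arm or the gripper's body presses on something with over 40 N, if the wrist force passes 120 N, or if a joint passes its speed limit or range.

## Working session

There is one attempt and no reset: what is moved stays moved. The work goes in short steps, Python scripts to look and compute and a shell command to move; the robot and the scene stay as the last step left them, time stands still between calls to the robot, and variables do not carry over. Pictures are saved under pics/ and viewed, about 8 in all and at most 12, crops included, and the job is handed in when it is done.

```bash
ls; mkdir -p pics
python3 - <<'E'
from bench import status, viewer
import cv2
s=status.state(); print({k:s[k] for k in('clock','eef_pos','ee_rot','wrist_force','opening')})
for n in('scene','top','wrist'):
    print(n,viewer.camera_params(n)); cv2.imwrite(f'pics/{n}0.png',viewer.snapshot(n)[:,:,::-1])
E
```

```text
pics
{'clock': 0.0, 'eef_pos': array([ 0.14761559, -0.55506397,  0.23036483]), 'ee_rot': array([ 7.92743919e-01, -6.09553980e-01, -7.38058353e-04, -6.92344266e-04]), 'wrist_force': array([-1.10613682, -0.34226775,  0.19364327]), 'opening': 0.08524276972882762}
scene {'fovy': 47.38332651763032, 'cx': 319.2338551120247, 'cy': 232.88981373467905, 'eye': array([ 1.20801231, -0.26708121,  1.3257761 ]), 'attitude': array([0.24893074, 0.14484366, 0.49513591, 0.81969155])}
top {'fovy': 54.44956942591351, 'cx': 323.0351739866954, 'cy': 244.44182989451298, 'eye': array([0.46371952, 0.08520628, 1.15132829]), 'attitude': array([ 0.01417826, -0.01214076, -0.69886719,  0.71500786])}
wrist {'fovy': 65.70646984690485, 'cx': 319.3264743925457, 'cy': 242.4022145719315, 'eye': array([ 0.22022442, -0.53677228,  0.37334544]), 'attitude': array([-0.1189752 ,  0.09289297, -0.60273404,  0.78353524])}
```

View pics/scene0.png

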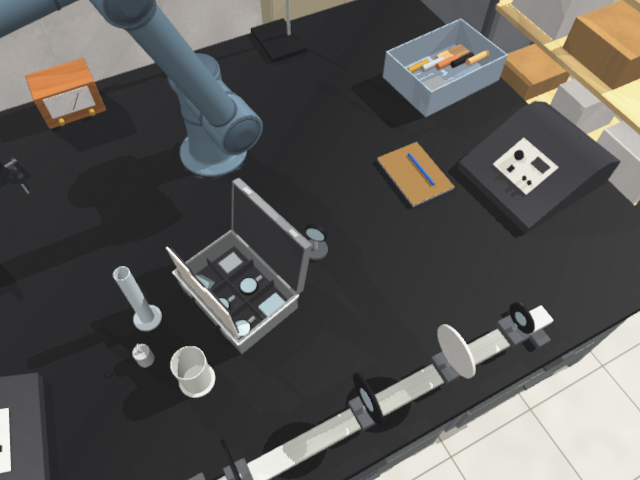

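View pics/top0.png

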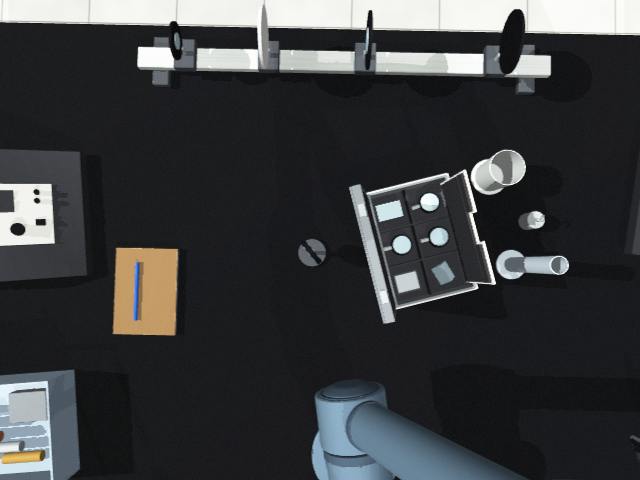

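The top view shows the case around (425,245), with the lid from (350,185) to (394,322) and the flap from (467,170) to (494,285). The stand is at (312,252), the beaker at (498,172), the mass at (533,220) and the cylinder at (520,265). I'll zoom in for the corners.

Run:
```python
import cv2
a=cv2.imread('pics/top0.png')[155:335,340:580]; cv2.imwrite('pics/tc.png',cv2.resize(a,None,fx=3.33333,fy=3.33333,interpolation=cv2.INTER_CUBIC))
a=cv2.imread('pics/scene0.png')[170:355,160:320]; cv2.imwrite('pics/sc.png',cv2.resize(a,None,fx=3.2,fy=3.2,interpolation=cv2.INTER_CUBIC))
```

```text
(no output)
```

View pics/tc.png

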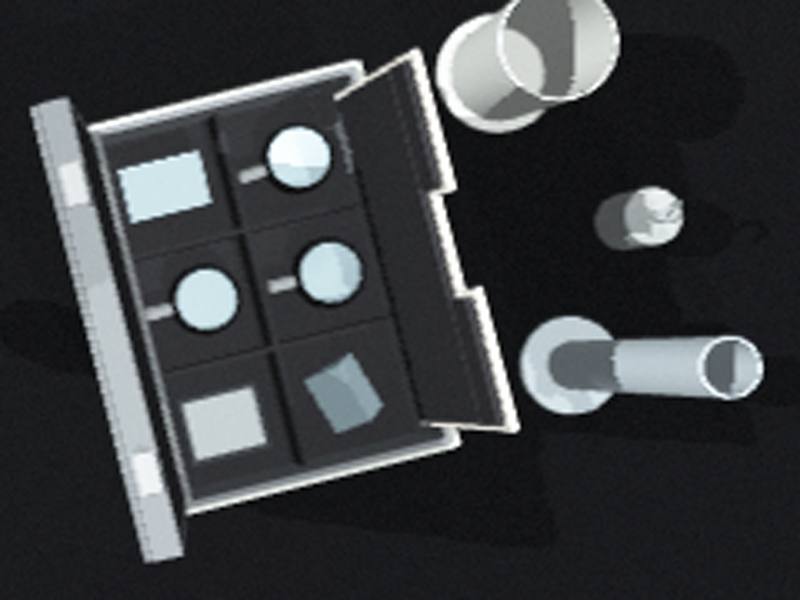

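View pics/sc.png

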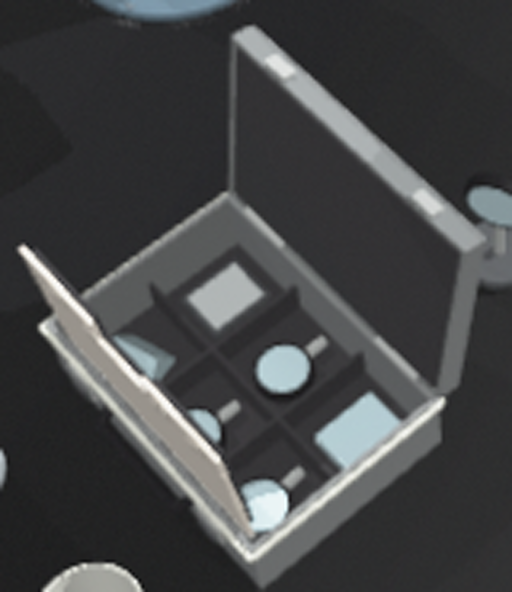

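```bash
cat > h.py <<'E'
import numpy as np
from scipy.spatial.transform import Rotation as R
T=dict(fovy=54.44956942591351,c=(323.0351739866954,244.44182989451298),eye=[0.46371952,0.08520628,1.15132829],q=[0.01417826,-0.01214076,-0.69886719,0.71500786])
S=dict(fovy=47.38332651763032,c=(319.2338551120247,232.88981373467905),eye=[1.20801231,-0.26708121,1.3257761],q=[0.24893074,0.14484366,0.49513591,0.81969155])
def proj(C,P):
    p=R.from_quat(C['q']).inv().apply(np.atleast_2d(P)-C['eye']); f=240/np.tan(np.radians(C['fovy']/2))
    return np.c_[C['c'][0]-f*p[:,0]/p[:,2], C['c'][1]+f*p[:,1]/p[:,2]]
def ground(C,uv,z=0):
    f=240/np.tan(np.radians(C['fovy']/2)); d=R.from_quat(C['q']).apply([(uv[0]-C['c'][0])/f,-(uv[1]-C['c'][1])/f,-1])
    return np.array(C['eye'])+d*(z-C['eye'][2])/d[2]
def lidp(a,r,y,n=22): return [95-r*np.cos(a)+n*np.sin(a),y,75+r*np.sin(a)+n*np.cos(a)]
def flapp(b,r,y,n=2.5): return [-83+r*np.cos(b)-n*np.sin(b),y,60+r*np.sin(b)+n*np.cos(b)]
def world(x,P):
    return np.r_[x[:2],0]+R.from_euler('z',x[2]).apply(np.atleast_2d(P)/1000)
E
cat > fit.py <<'E'
from h import *
from scipy.optimize import least_squares
tz=lambda *p:np.array(p)/3.33333+[340,155]; sz=lambda *p:np.array(p)/3.2+[160,170]
def pts(a,b): return np.array([[-95,-135,75],[-95,135,75],[95,135,75],[95,-135,75],lidp(a,190,-135),lidp(a,190,135),lidp(a,190,-135,0),lidp(a,190,135,0),flapp(b,150,-120),flapp(b,150,120)])
t=tz([362,62],[459,443],[188,513],[92,127],[32,106],[148,562],[68,97],[184,553],[418,48],[519,431])
s=sz([258,558],[42,325],[228,193],[442,403],[484,240],[250,27],[460,258],[234,38],[246,533],[20,247])
def res(x):
    P=world(x,pts(x[3],x[4])); return np.r_[proj(T,P)-t,proj(S,P)-s].ravel()
o=least_squares(res,[.5,-.1,1.8,1.75,1.5],loss='soft_l1')
x=o.x;print(x.round(4),'yaw',np.degrees(x[2]));print(res(x).reshape(-1,2).round(1).tolist())
b=dict(beaker=tz(497,72),cyl=tz(569,364),mass=tz(623,222),stand=np.array([312,252]))
for k,v in b.items():
    w=ground(T,v,.003);d=R.from_euler('z',-x[2]).apply(w-np.r_[x[:2],0])*1000;print(k,w.round(3),'case',d.round())
a=world(x,[flapp(x[4],150,y) for y in(-120,0,120)]+[lidp(x[3],190,y) for y in(-135,0,135)]);print(a.round(3))
E
python3 fit.py
```

```text
[ 0.5188 -0.139   1.8364  1.7389  1.6148] yaw 105.21975655498153
[[-1.5, 0.3], [-1.3, -0.7], [-0.1, -1.8], [0.0, 0.5], [-0.0, -0.5], [-0.4, -0.3], [0.2, -0.9], [0.1, -0.1], [-0.4, -0.5], [-0.7, -0.4], [-3.2, -0.9], [-0.2, 0.3], [-0.7, 0.5], [-2.0, -0.4], [0.1, 0.0], [0.1, -0.5], [0.6, -1.0], [-2.0, -0.2], [-9.7, -21.8], [-0.8, 0.3]]
beaker [ 0.684 -0.318  0.003] case [-216. -112.    3.]
cyl [ 0.468 -0.373  0.003] case [-213.  110.    3.]
mass [ 0.574 -0.412  0.003] case [-278.   18.    3.]
stand [0.487 0.116 0.003] case [254. -36.   3.]
[[ 0.659 -0.196  0.21 ]
 [ 0.543 -0.228  0.21 ]
 [ 0.427 -0.259  0.21 ]
 [ 0.61   0.04   0.259]
 [ 0.48   0.004  0.259]
 [ 0.35  -0.031  0.259]]
```

Pose fit is good apart from one mislabelled corner: case at (0.519, -0.139), yaw 105.2°, lid at 1.74, flap at 1.61. The tool axes line up with the case: tool x = -case x, tool y = case y. I'll go up and across to the outer side of the flap, at case (-130, 50).

```bash
python3 -m pendant '[[[0,0,0],[0,0,-42],0],[[0,0,0],[0,0,-42],0],[[0,0,0],[-20,-50,0],0],[[0,0,0],[-20,-50,0],0],[[0,0,0],[-20,-50,0],0],[[0,0,0],[-20,-50,0],0],[[0,0,0],[-20,-50,0],0],[[0,0,0],[-20,-50,0],0],[[0,0,0],[-20,-50,0],0],[[0,0,0],[-20,-50,0],0]]'
cat > st.py <<'E'
from h import *; from bench import status
import sys
X=[.5188,-.139,1.8364]; s=status.state()
d=R.from_euler('z',-X[2]).apply(np.array(s['eef_pos'])-np.r_[X[:2],0])*1000
q=R.from_quat(s['ee_rot']).as_matrix(); print('t',round(s['clock'],2),'case',d.round(1),'F',np.round(s['wrist_force'],1),'open',round(s['opening'],4),'q',np.round(s['ee_rot'],4),'joints',np.round(s['joints'],2))
E
python3 st.py
```

```text
clock: 1.4
eef_pos: [0.4943, -0.297, 0.315]
ee_rot: [0.793, -0.61, -0.0, 0.0]
wrist_force: [0.5, -0.7, 0.3]
opening: -0.0001
t 1.4 case [-146.1   65.1  315. ] F [ 0.5 -0.7  0.3] open -0.0001 q [ 7.927e-01 -6.096e-01 -2.000e-04  1.000e-04] joints [-0.65  0.38  0.3   1.49 -0.    2.23]
```

```bash
python3 -m pendant '[[[0,0,0],[-12,-15,0],0],[[0,0,0],[0,0,45],0],[[0,0,0],[0,0,45],0],[[0,0,0],[0,0,45],0],[[0,0,0],[0,0,0],0]]' >/dev/null; python3 st.py
python3 - <<'E'
from bench import viewer
import cv2
cv2.imwrite('pics/p1.png',cv2.resize(viewer.snapshot('scene')[130:430,60:460],None,fx=2,fy=2)[:,:,::-1])
E
```

```text
t 2.02 case [-132.4   54.5  176.4] F [-1.  -0.4  0.5] open -0.0003 q [ 7.925e-01 -6.099e-01 -4.800e-03  4.000e-04] joints [-0.62  0.4  -0.02  1.15 -0.    2.26]
```

View pics/p1.png

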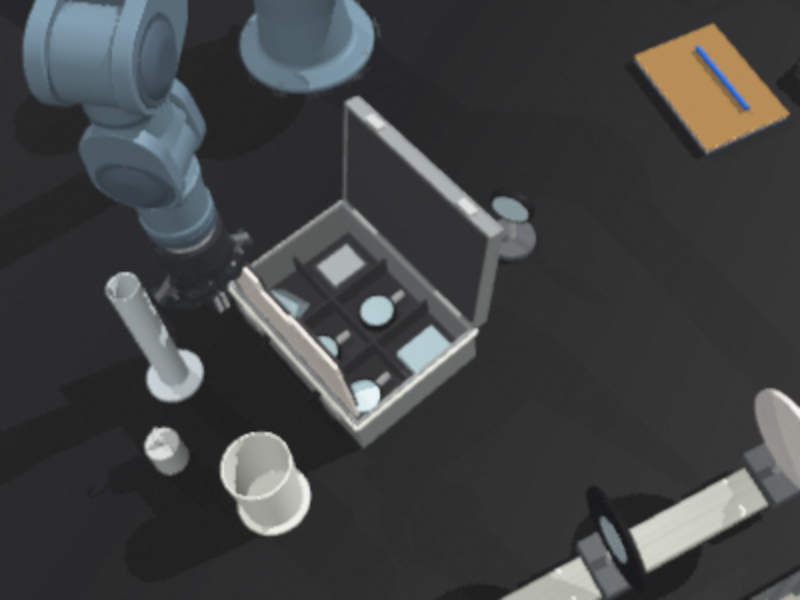

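The fingers are clear behind the flap, at about (222,300) in the crop, and the flap hasn't been touched. I'll shift to y≈75 for forearm clearance from the lid and start pushing.

```bash
python3 -m pendant '[[[0,0,0],[0,20,0],0],[[0,0,0],[-16,0,2],0],[[0,0,0],[-16,0,2],0],[[0,0,0],[-9,0,3],0],[[0,0,0],[-9,0,3],0],[[0,0,0],[-10,0,3],0],[[0,0,0],[-9,0,6],0],[[0,0,0],[-9,0,6],0],[[0,0,0],[-8,0,5],0]]'; python3 st.py
```

```text
clock: 3.2
eef_pos: [0.4633, -0.2037, 0.1507]
ee_rot: [0.793, -0.609, 0.0, -0.001]
wrist_force: [0.0, -1.1, 1.2]
opening: 0.0004
t 3.2 case [-47.9  70.6 150.7] F [ 0.  -1.1  1.2] open 0.0004 q [ 7.929e-01 -6.093e-01  1.000e-04 -7.000e-04] joints [-0.54  0.28 -0.27  1.02  0.    2.34]
```

```bash
python3 -m pendant '[[[0,0,0],[-6,0,7],0],[[0,0,0],[-6,0,7],0],[[0,0,0],[-6,0,8],0],[[0,0,0],[-4,0,9],0],[[0,0,0],[-4,0,9],0],[[0,0,0],[-3,0,8],0],[[0,0,0],[-2,0,9],0],[[0,0,0],[-2,0,9],0],[[0,0,0],[-1,0,8],0],[[0,0,0],[0,0,4],0]]'; python3 st.py;  python3 - <<'E'
from bench import viewer
import cv2
cv2.imwrite('pics/p2.png',cv2.resize(viewer.snapshot('scene')[130:430,60:460],None,fx=2,fy=2)[:,:,::-1])
E
```

```text
clock: 4.45
eef_pos: [0.4541, -0.1718, 0.0716]
ee_rot: [0.793, -0.61, -0.0, 0.0]
wrist_force: [0.0, 0.4, 1.4]
opening: 0.0001
t 4.45 case [-14.7  71.1  71.6] F [0.  0.4 1.4] open 0.0001 q [ 7.928e-01 -6.095e-01 -4.000e-04  1.000e-04] joints [-0.49  0.32 -0.45  0.81 -0.    2.39]
```

View pics/p2.png

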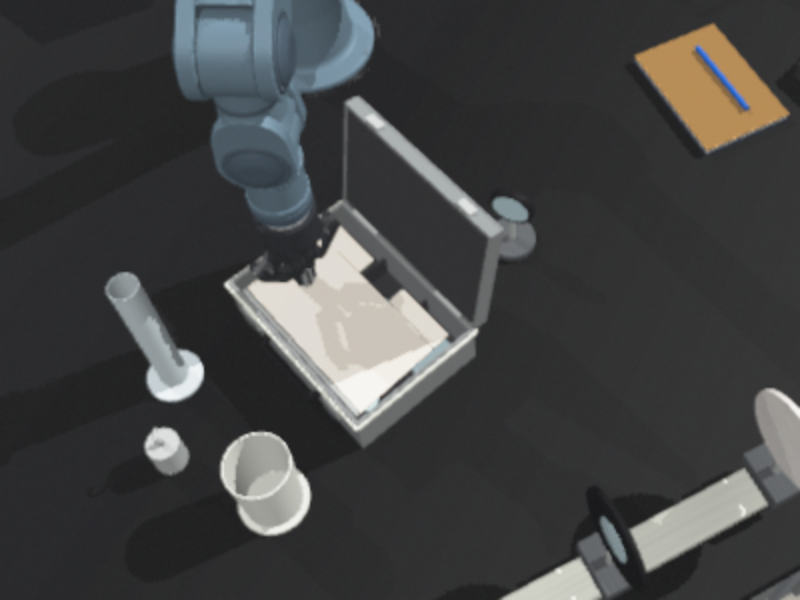

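The flap is nearly flat and the lid is untouched. I'll press on gently until the force rises.

```bash
python3 -m pendant '[[[0,0,0],[0,0,3],0],[[0,0,0],[0,0,2],0],[[0,0,0],[0,0,0],0]]'>/dev/null; python3 st.py; python3 -m pendant '[[[0,0,0],[0,0,1.5],0],[[0,0,0],[0,0,0],0]]'>/dev/null; python3 st.py;python3 -m pendant '[[[0,0,0],[0,0,1],0],[[0,0,0],[0,0,0],0]]'>/dev/null; python3 st.py
```

```text
t 4.88 case [-15.2  70.8  67.3] F [-0.6  0.7  1.2] open 0.0002 q [ 7.927e-01 -6.096e-01  1.000e-04  1.000e-04] joints [-0.49  0.32 -0.45  0.8  -0.    2.39]
t 5.12 case [-15.2  70.7  65.8] F [-0.1 -0.1 -0.1] open -0.0003 q [ 7.927e-01 -6.096e-01  2.000e-04  0.000e+00] joints [-0.49  0.32 -0.46  0.79 -0.    2.39]
t 5.38 case [-15.1  70.7  64.8] F [ 0.7 -0.8  0.3] open 0.0 q [ 7.927e-01 -6.096e-01  1.000e-04  0.000e+00] joints [-0.49  0.32 -0.46  0.79 -0.    2.39]
```

```bash
for i in 1 2 3; do python3 -m pendant '[[[0,0,0],[0,0,1],0],[[0,0,0],[0,0,0],0]]'>/dev/null; python3 st.py | cut -c1-80; done; python3 -m pendant '[[[0,0,0],[0,0,0],0],[[0,0,0],[0,0,0],0]]'>/dev/null; python3 st.py
```

```text
t 5.62 case [-15.1  70.7  63.8] F [ 0.2  0.4 -0.7] open -0.0 q [ 7.927e-01 -6.09
t 5.88 case [-15.   70.8  62.7] F [ 0.4 -1.1 -0. ] open 0.0002 q [ 7.927e-01 -6.
t 6.12 case [-15.   70.8  62.4] F [-2.6  1.3  6.5] open 0.0002 q [ 7.927e-01 -6.
t 6.38 case [-15.   70.8  62.4] F [-3.4  1.6  6.4] open -0.0 q [ 7.928e-01 -6.095e-01  1.000e-04  1.000e-04] joints [-0.49  0.33 -0.46  0.78 -0.    2.39]
```

The flap is flat: tip at 62.4 mm, 6.5 N. Next I'll lift off, cross over the lid and come down behind it.

```bash
python3 -m pendant '[[[0,0,0],[0,0,-55],0],[[0,0,0],[0,0,-58],0],[[0,0,0],[0,0,-58],0],[[0,0,0],[0,0,-58],0],[[0,0,0],[0,0,-58],0],[[0,0,0],[-40,-10,0],0],[[0,0,0],[-40,-10,0],0],[[0,0,0],[-40,-10,0],0],[[0,0,0],[-40,-10,0],0],[[0,0,0],[-45,-10,0],0]]' >/dev/null; python3 st.py;  python3 - <<'E'
from bench import viewer
import cv2
cv2.imwrite('pics/p3.png',cv2.resize(viewer.snapshot('scene')[130:430,60:460],None,fx=2,fy=2)[:,:,::-1])
E
```

```text
t 7.62 case [190.8  19.4 348.6] F [ 0.3  0.2 -0.2] open 0.0003 q [ 7.925e-01 -6.098e-01  1.000e-04  1.000e-04] joints [-0.05  0.12  0.04  1.49 -0.    2.83]
```

View pics/p3.png

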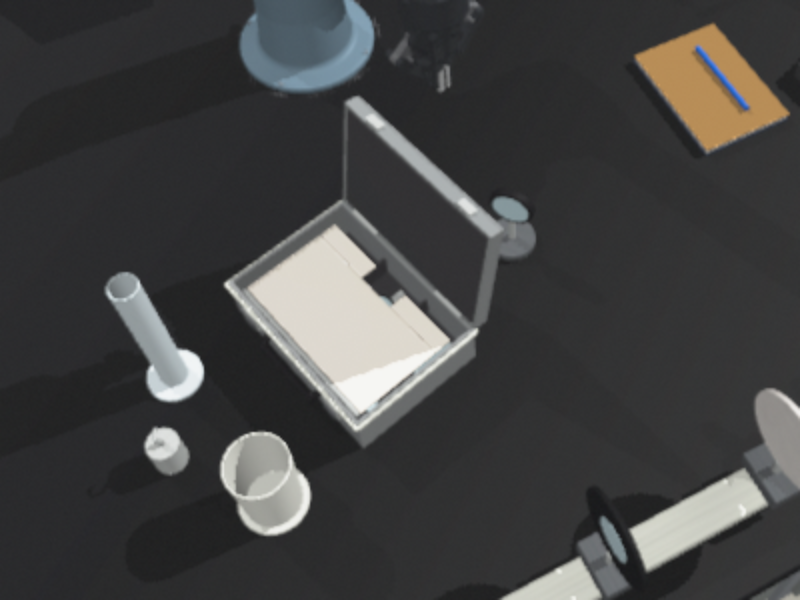

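The flap lies flat in the picture and the lid hasn't moved. Now I'll drop behind the lid and begin pushing it over.

```bash
python3 -m pendant '[[[0,0,0],[0,0,56],0],[[0,0,0],[0,0,55],0],[[0,0,0],[15,0,0],0],[[0,0,0],[12,0,0],0],[[0,0,0],[12,0,0],0],[[0,0,0],[12,0,0],0],[[0,0,0],[12,0,0],0],[[0,0,0],[12,0,0],0],[[0,0,0],[12,0,0],0],[[0,0,0],[12,0,0],0]]' >/dev/null; python3 st.py
```

```text
t 8.93 case [ 90.   19.9 237.5] F [ 1.9  4.3 -1.2] open -0.0003 q [ 7.928e-01 -6.095e-01 -1.000e-04 -2.000e-04] joints [-0.25  0.18 -0.17  1.22  0.    2.63]
```

```bash
python3 -m pendant '[[[0,0,0],[10,0,0],0],[[0,0,0],[11,0,0],0],[[0,0,0],[11,0,3],0],[[0,0,0],[11,0,4],0],[[0,0,0],[10,0,4],0],[[0,0,0],[10,0,5],0],[[0,0,0],[10,0,6],0],[[0,0,0],[9,0,6],0],[[0,0,0],[8,0,7],0],[[0,0,0],[8,0,8],0]]' >/dev/null; python3 st.py
```

```text
t 10.18 case [ -8.7  20.1 194.9] F [-0.1 -0.1  2.5] open 0.0004 q [ 0.7927 -0.6096  0.0012  0.    ] joints [-0.42  0.29 -0.14  1.14 -0.    2.47]
```

```bash
python3 -m pendant '[[[0,0,0],[7,0,8],0],[[0,0,0],[7,0,8],0],[[0,0,0],[7,0,9],0],[[0,0,0],[6,0,9],0],[[0,0,0],[4,0,8],0],[[0,0,0],[4,0,8],0],[[0,0,0],[3,0,8],0],[[0,0,0],[3,0,8],0],[[0,0,0],[2,0,8],0],[[0,0,0],[1,0,8],0]]' >/dev/null; python3 st.py; python3 -m pendant '[[[0,0,0],[0,0,6],0],[[0,0,0],[0,0,4],0],[[0,0,0],[0,0,0],0]]'>/dev/null; python3 st.py
```

```text
t 11.43 case [-51.4  21.1 112.2] F [ 0.2 -1.2  1.2] open -0.0001 q [ 7.927e-01 -6.096e-01 -0.000e+00  1.000e-04] joints [-0.48  0.39 -0.22  0.96 -0.    2.4 ]
t 11.8 case [-50.7  21.3 102.3] F [ 0.1 -0.  -0.1] open -0.0002 q [ 7.928e-01 -6.095e-01 -7.000e-04 -1.000e-04] joints [-0.48  0.39 -0.24  0.94  0.    2.4 ]
```

```bash
for i in 1 2 3; do python3 -m pendant '[[[0,0,0],[0,0,2],0],[[0,0,0],[0,0,0],0]]'>/dev/null; python3 st.py | cut -c1-70; done; python3 -m pendant '[[[0,0,0],[0,0,0],0],[[0,0,0],[0,0,0],0]]'>/dev/null; python3 st.py
```

```text
t 12.05 case [-51.1  21.  100.7] F [-0.4  0.4  0.5] open 0.0001 q [ 7.
t 12.3 case [-51.3  20.9  98.7] F [-0.2 -1.2 -0.3] open 0.0 q [ 0.7927
t 12.55 case [-51.5  20.9  97. ] F [ 0.2 -0.6  2.6] open -0.0 q [ 7.92
t 12.8 case [-51.5  20.9  97. ] F [-0.4  0.2  3.6] open -0.0002 q [ 7.927e-01 -6.095e-01  3.000e-04  1.000e-04] joints [-0.48  0.4  -0.25  0.93 -0.    2.4 ]
```

```bash
python3 -m pendant '[[[0,0,0],[0,0,1.5],0],[[0,0,0],[0,0,0],0],[[0,0,0],[0,0,0],0]]'>/dev/null; python3 st.py | cut -c1-70; python3 -m pendant '[[[0,0,0],[0,0,-20],0],[[0,0,0],[0,0,-50],0],[[0,0,0],[0,0,-60],0],[[0,0,0],[0,0,-60],0],[[0,0,0],[0,0,0],0]]'>/dev/null; python3 st.py
python3 - <<'E'
from bench import viewer
import cv2
cv2.imwrite('pics/p4.png',cv2.resize(viewer.snapshot('scene')[130:430,60:460],None,fx=2,fy=2)[:,:,::-1])
E
```

```text
t 13.18 case [-51.6  20.9  96.9] F [-3.7  0.3 13.2] open -0.0001 q [ 7
t 13.8 case [-53.1  18.7 290.5] F [ 0.3  0.1 -0.2] open -0.0 q [ 0.7928 -0.6095  0.0049 -0.0011] joints [-0.48  0.31  0.14  1.39  0.    2.4 ]
```

View pics/p4.png

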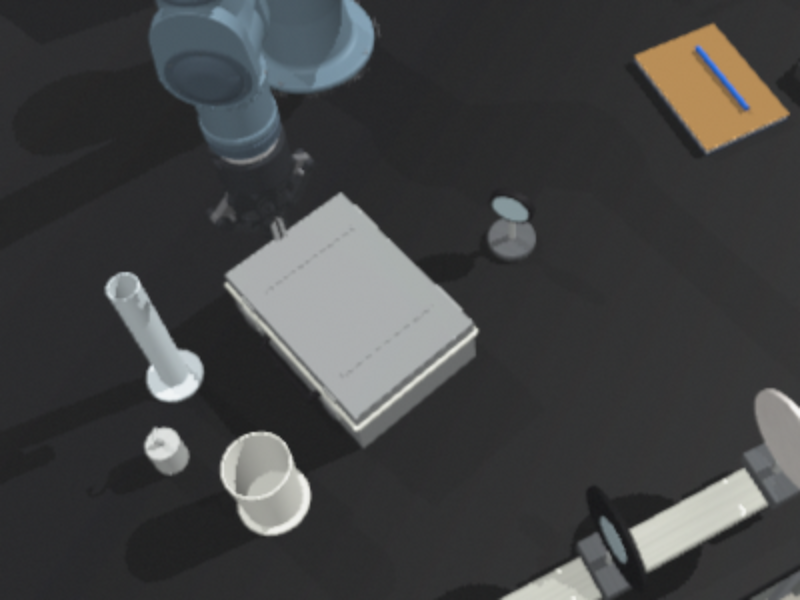

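The case is shut with the lid flush on the rim, and the beaker, mass, cylinder and stand haven't moved. I'm handing it in.

```bash
python3 -m pendant '[[[0,0,0],[0,0,0],0],[[0,0,0],[0,0,0],0]]'>/dev/null; python3 -c "
from bench import job; print(job.job_done())"
```

```text
the job is handed in; nothing more can be done
None
```

The case is packed and fully shut, and the job is handed in at about 14 s on the robot's clock (limit 61 s). With the fingers closed, I pushed the flap flat from its outer side. Then I crossed over the lid and pushed it down from behind until it closed.

- **Flap:** the fingertips stopped at 62.4 mm with about 6.5 N, against 62.5 mm for a flat flap. The picture taken before I pushed the lid showed it flat with the lid still standing.
- **Lid:** the fingertips stopped at 96.9 mm with about 14 N, against 97 mm for a shut lid. That was the highest force I read; I only read it between moves, not during them.
- **Surroundings:** the last picture shows the lid flush on the rim and the beaker, mass, cylinder and stand where they were. The gripper is about 190 mm above the lid and touching nothing.
- **Not checked:** I could not see the lenses or the flap once the lid was shut. I kept the pushes slow (commanded at roughly 0.8 rad/s), but I did not measure how fast the flap and lid actually turned.

One picked corner in the pose fit was mislabelled and disagreed by about 24 pixels. The fit gave it little weight, and the contact heights matched the model.

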